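Pulse the balcony coffee grinder by its twist lid

ROBOT

A 7-joint arm with a two-finger parallel gripper is mounted at the origin on the work surface. World frame = base frame: x ahead of the robot, y to its left, z up, the work surface at z = 0. Lengths are in mm, angles in degrees, forces in N, time in s.
With the tool pointing down it reaches from about 375 to 925 mm from the base axis. Payload 3.1 kg.
Tool frame: the origin (TCP) lies at the very end of the fingers, on their centre line; the grasp point (between the pads) lies arm.hold_point_z behind it (arm.hold_point_z is the distance from the TCP to the grasp point, in mm); z points along the fingers, y is the direction in which the jaws open and shut (so a half turn about z gives the same grasp; the last joint's range is limited). The gripper opens to 85 mm and grips with 20 to 120 N. Pads are 22 mm wide; open, the fingers measure 114 mm over their backs; the gripper's body (76 mm by 85 mm) begins 54 mm behind the grasp point. The pads swing forward as they close: fully open they stand 13 mm farther back than shut.
Start: joints at [-74.473, 21.939, 2.515, 91.553, -1.026, 66.532, -2.859], TCP at [234.301, 606.305, 231.269] pointing down, gripper open.
Joint ranges: [-149.38, 149.38], [-23.57, 123.04], [-84.95, 90], [0, 143.3], [-89.99, 269.99], [3.08, 112.72], [-163.45, 163.45]. Speed limits (degrees/s): [159.86, 159.86, 180, 180, 180, 180, 180].

INTERFACE

Orientations are given as a 3x3 rotation matrix whose columns are the frame's x, y, z axes.
In Python, from rig import arm, hand, solve_ik, get_obs, eyes, job_done gives the robot as it stands. The module is installed in compiled form; this text tells all that it offers. Calls block until the motion is done:
- arm.reach(position, orientation): joint-space move of the TCP to a pose.
- arm.move_linear(position, vel=150, rot=None, max_force=None): straight line of the TCP; rot=None keeps the orientation; vel is the mean speed in mm/s. With max_force (N) it stops when the force on the tool has changed by that much, and returns True; else False.
- arm.move_j(angles): joint-space move.
- hand.move_gripper(opening): finger opening in mm; the grip force is fixed at half the most; returns when the fingers have stopped.
- arm.wait(seconds).
- solve_ik(position, orientation): joint angles nearest the present ones, or None.
- get_obs(): the state.
- eyes.grab_frame(name): name is "scene" or "top"; returns a dict with "img" (420x560x3 uint8, blue, green, red), "range_z" (420x560 float32, mm along the optical axis (not along the pixel's ray), 0 where there is no reading), "vertical_fov" (degrees; the focal length in pixels is half the picture's height over the tangent of half this angle, whatever the lens; pixels are square), "cx", "cy" (the principal point, pixels), "rvec" (rotation vector, rad) and "tvec" (3), from world to camera coordinates, as OpenCV has them. Camera axes: x right, y down, z forward; pixel columns grow to the right and rows downward; lengths in mm; the calibration is good to about 2 mm. A picture is of the moment at which its call begins.
A pose or a line that the arm cannot do raises arm.MotionError and nothing moves.
- job_done(): hands the job in, once; it reports no verdict.
The state is a dict: "time": time; "qpos": joint angles; "joint_vel": joint speeds; "joint_efforts": joint torques, N m; "tool_pos": TCP position; "eef_rot": TCP orientation; "contact_force": force on the tool from outside, world axes, zero at the start; "moment": the same for the moment, N m; "opening": finger opening in mm.
Only numpy, scipy, OpenCV 4.12 (cv2) and the standard library are available. Lean on these libraries where they do the work, as an engineer would, in place of code of your own. Each camera call takes 0.05 s, during which the arm holds its last target.

TASK

Push the coffee grinder into the far left corner of its wooden tray (far and left as the robot sees it), flush against both raised rims, so that it cannot turn. Then drop its loose twist lid into the bowl, the two lugs through the two slots, and turn it clockwise (seen from above) against its spring about half of the way to the lock, to the single middle rib where the grinder pulses, never letting it click over into the lock. Finish while still gripping the lid and holding it there against the spring, the lid seated and the grinder still in its corner, with the cup, glass, bowl and dominoes left where they are.

Things in the scene. Friction and masses are not known exactly. Their poses are not given: they have to be found in the camera images.
- tray: Wooden serving tray, immovable, 280 (x) by 300 (y) mm outside, floor 8 mm thick, raised rim all round 10 mm thick with its top 26 mm above the table. Origin at the centre of its underside; its x points away from the robot, y to the robot's left, turned by up to 0.15 rad.
- tray_corner (a point): The tray's inner far left corner, on the tray floor (8 mm above the table), where the inner faces of the far rim (+x side) and of the left rim (+y side) meet; 130 mm along the tray's x and 140 mm along its y from the tray's origin.
- grinder: Loose cordless coffee grinder, 680 to 980 g, friction about 0.6. A square aluminium block 110 by 110 mm, straight-sided, 72 mm high, carries a round grey collar, 85 mm outer diameter, up to 112 mm, open on top. Origin at the centre of its underside; x, y square to the block's faces, within 0.3 rad of the tray's x, y. In the corner its origin is 55 mm from both rims.
- grinder_mouth (a point): Centre of the collar's mouth, on its axis, 112 mm above the grinder's underside. A flange 5 mm thick, level with the collar's top, leaves an opening of 57 mm diameter.
- grinder_slot (a point): Middle of one of the two slots in the flange, at its top, 32 mm from the axis on the grinder's +x side; the other is opposite, on the -x side. Each is 17 mm wide and reaches out to 36 mm from the axis; a short broad rib outside the collar marks it.
- pulse_mark (a point): Top of the single tall thin rib on the outside of the collar, 44 mm from the axis and 35 degrees clockwise from the +x slot (another is opposite): the bar's end points to it in the pulse position. The pair of ribs at 66 and 74 degrees marks the lock.
- lid: Grey twist lid, 70 g, on the table. Origin at the centre of its underside. From below: plug 52 mm diameter with chamfered nose, 0 to 18 mm; brim 80 mm diameter, 18 to 22 mm; grip bar on top. Two lugs, 11 mm wide, 4 to 10 mm high, reach 34 mm out on its +x and -x sides. Home, the brim rests on the collar and the origin is 94 mm above the grinder's underside, 14 mm lower than resting on its lugs.
- lid_grip (a point): Middle of the lid's grip bar, on the lid's axis, 36 mm above its underside. The bar is 62 mm long (lid's x, over the lugs), 22 mm wide (lid's y) and stands from 22 to 48 mm; pinch it across its width from above. To go in, it must lie along the grinder's x, either way round. Play 2.5 mm round the plug, 3 mm beside the lugs, 3 mm up and down once turned.
- pulse_ring (a joint): Turn (rad) of the sprung switch ring in the collar, 0 at rest, growing clockwise. The lid turns freely by 0.11 rad from the slots, then its lugs push the ring: ring = lid turn - 0.11. It springs back with 0.04 N m plus 0.1 per rad. At the single rib it reads 0.5; from 0.82 two spring balls resist (0.28 N m); pushed on, it snaps over (the click, before 0.9) and latches near 1.03; stop at 1.15.
- cup: White ceramic coffee cup with a handle, 76 mm diameter, 66 mm high, on the table to the right. Origin at the centre of its underside. The cup, the glass and the lid stand in three places in any order.
- glass: Empty amber glass tumbler, 68 mm diameter, 88 mm high, on the table to the right. Origin at the centre of its underside.
- bowl: Small red plastic bowl, 116 mm diameter, 42 mm high, on the table left of the tray. Origin at the centre of its underside.
- domino_a_top: Upper one of the pair of black dominoes (each 50 by 25 by 10 mm, one on the other) that lies on the tray near its right rim, on the robot's side. Origin at the centre of its underside.
- domino_b_top: Upper one of a pair of black dominoes on the table beyond the tray, to the right. Origin at the centre of its underside.
- domino_c_top: Upper one of another pair of black dominoes on the table, further right. Origin at the centre of its underside.
Things that resemble listed ones, but are neither listed nor needed, are in the scene too. Leave any purple look-alike of the lid alone.

How it is judged:
By the outcome, as a careful person would: the job done as asked, in the order asked, and still so for the second after the job is handed in, while the arm keeps its last pose, push and grip.
It also fails if it takes over 62 s, if anything falls off the work surface, if the arm or the gripper's body presses on something with over 40 N, if the wrist force passes 120 N, or if a joint passes its speed limit or range.

## Working session

There is one attempt and no reset: what is moved stays moved. The work goes in short steps, each a Python script; the robot and the scene stay as the last script left them, time stands still between calls to the robot, and variables do not carry over. Pictures are saved under pics/ and viewed, and the job is handed in when it is done.

```bash
ls; mkdir -p pics; cat > h.py <<'E'
import numpy as np, cv2, pickle
from rig import arm, hand, solve_ik, get_obs, eyes
def cam(f):
    R=cv2.Rodrigues(np.array(f["rvec"],float))[0]; t=np.array(f["tvec"],float).ravel()
    fl=f["img"].shape[0]/2/np.tan(np.radians(f["vertical_fov"])/2)
    return R,t,fl,f["cx"],f["cy"]
def ray(f,u,v):
    R,t,fl,cx,cy=cam(f); d=R.T@np.array([(u-cx)/fl,(v-cy)/fl,1.0]); return -R.T@t,d
def onz(f,u,v,z):
    c,d=ray(f,u,v); return c+d*(z-c[2])/d[2]
def cloud(f):
    R,t,fl,cx,cy=cam(f); Z=f["range_z"].astype(float); v,u=np.indices(Z.shape)
    P=np.stack([(u-cx)/fl*Z,(v-cy)/fl*Z,Z],-1)-t
    P=P@R; P[Z<=0]=np.nan; return P
def proj(f,p):
    R,t,fl,cx,cy=cam(f); q=R@np.array(p,float)+t; return np.array([q[0]/q[2]*fl+cx,q[1]/q[2]*fl+cy])
E
python3 - <<'E'
from h import *
for n in("scene","top"):
    f=eyes.grab_frame(n); pickle.dump(f,open(n+"0.pkl","wb")); cv2.imwrite(f"pics/{n}0.png",f["img"])
    R,t,fl,cx,cy=cam(f); print(n,f["vertical_fov"],fl,cx,cy,"C",-R.T@t,"z",R[2])
o=get_obs(); print(o, arm.hold_point_z)
E
```

```text
pics
scene 52.5660043295979 425.22025561603454 284.37138851346117 202.5859388740038 C [1006.14709259 -610.31985448  923.4326348 ] z [-0.373605    0.53033519 -0.76102818]
top 55.43023723230665 399.73473909041576 282.15652320596274 202.42677234167027 C [ 497.75121419  -65.94898766 1250.2440873 ] z [ 0.09378375  0.01170765 -0.99552375]
{'time': 0.1, 'qpos': array([-74.47231137,  21.98897185,   2.51188722,  91.63985721,
        -1.02406013,  66.53061648,  -2.85814169]), 'joint_vel': array([ 0.05079458, -0.07297955, -0.08050399, -0.27369194, -0.03936519,
       -0.02303731,  0.00258671]), 'joint_efforts': array([ 2.57181629e-03, -4.34727859e+01,  1.02911107e+00, -2.50454128e+01,
        1.08380496e-02,  5.47555988e-03,  1.28693540e-05]), 'tool_pos': array([234.0330507 , 605.49689889, 229.99543617]), 'eef_rot': array([[-9.32794370e-01,  3.60408308e-01, -7.17677843e-04],
       [ 3.60408991e-01,  9.32791595e-01, -2.28031099e-03],
       [-1.52399165e-04, -2.38571880e-03, -9.99997143e-01]]), 'contact_force': array([ 0.39656495, -0.18742946,  0.09003958]), 'moment': array([-0.06245512, -0.02063782,  0.0643065 ]), 'opening': 85.26352337669191} 18.700000000000003
```

View pics/scene0.png

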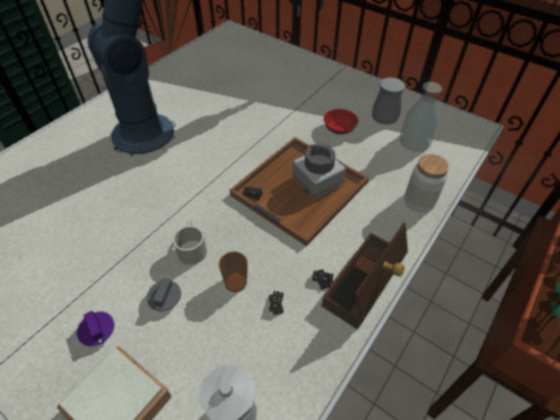

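View pics/top0.png

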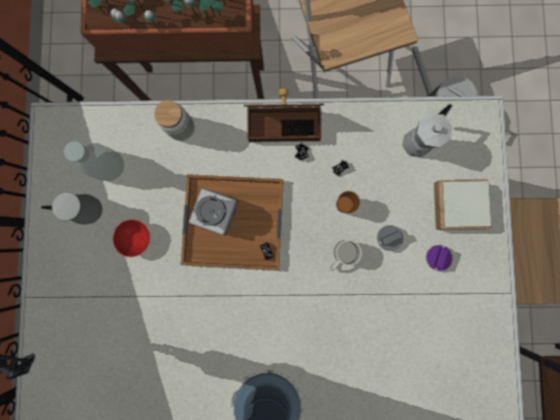

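The top view shows the grinder on the tray at (212,211). The grey lid is at (390,237), or (164,294) in the scene view.

Things that could be mistaken for the lid:
- Purple look-alike: top (439,257), scene (95,328).
- Moka-pot/kettle top: top (433,130).
- Cup: top (347,253).

I choose the grey one with the bar and will check it in a crop.

```bash
python3 - <<'E'
from h import *
T=pickle.load(open("top0.pkl","rb"));S=pickle.load(open("scene0.pkl","rb"))
c=lambda im,u,v,w:cv2.resize(im[v-w:v+w,u-w:u+w],(390,390),interpolation=cv2.INTER_CUBIC)
a=np.hstack([c(T["img"],390,237,26),c(S["img"],164,294,26)])
cv2.imwrite("pics/lid0.png",a)
a=np.hstack([c(T["img"],232,220,60),c(S["img"],300,190,75)])
cv2.imwrite("pics/tray0.png",a)
for n,f in(("T",T),("S",S)):
    P=cloud(f)
    print(n,(f["range_z"]>0).mean())
    for nm,uvs in {"T":{"table":(330,320),"lid":(390,237),"tray":(230,250),"floorL":(265,200),"blk":(198,225)},"S":{"table":(200,200),"lid":(164,294),"tray":(300,220)}}[n].items():
        print(nm,P[uvs[1],uvs[0]])
E
```

```text
T 0.9958715986394557
table [ 253.7598634  -194.14777084    0.67987317]
lid [ 504.17804119 -373.71934171   45.28086755]
tray [468.63981249 110.96724155   9.64916005]
floorL [623.22696604   2.38211352   4.91782211]
blk [544.04691715 196.03770515  76.31200427]
S 0.9959013605442177
table [ 353.64855041 -102.84812519    0.89639338]
lid [ 516.19204169 -384.83042184   47.79951946]
tray [626.37975044   4.68184133   4.49646076]
```

View pics/lid0.png

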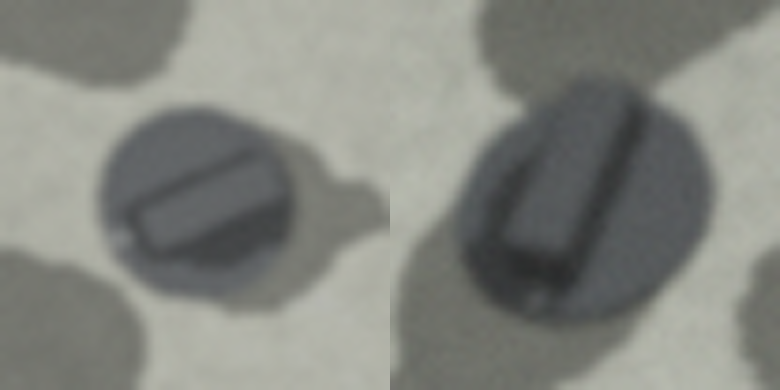

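View pics/tray0.png

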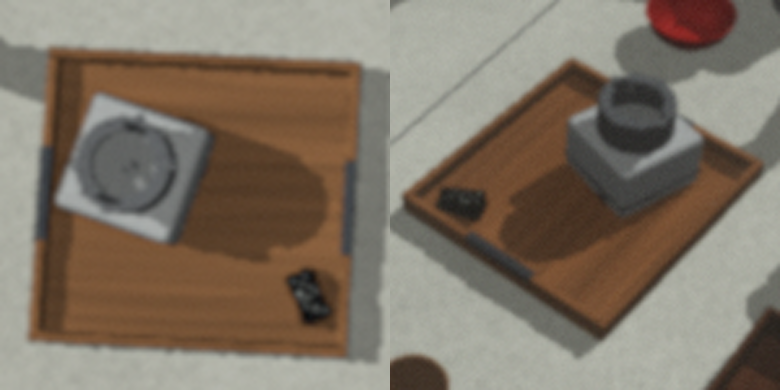

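The crop confirms the grey lid with its bar: light bar face, grey brim, not purple. In the tray crop the grinder is turned about 17° clockwise, and a slot shows at the far side of the collar. Next I measure tray, grinder and lid.

```bash
cat > meas.py <<'E'
from h import *
def tray(f,uv,z=26):
    hsv=cv2.cvtColor(f["img"],cv2.COLOR_BGR2HSV); P=cloud(f)
    m=((hsv[...,0]<22)&(hsv[...,1]>90)&(P[...,2]>-15)&(P[...,2]<60)).astype(np.uint8)
    m=cv2.morphologyEx(m,cv2.MORPH_CLOSE,np.ones((9,9),np.uint8))
    n,l,st,ce=cv2.connectedComponentsWithStats(m)
    k=l[uv[1],uv[0]]; c=cv2.findContours((l==k).astype(np.uint8),cv2.RETR_EXTERNAL,cv2.CHAIN_APPROX_NONE)[0]
    c=max(c,key=cv2.contourArea)[:,0]; return np.array([onz(f,u,v,z)[:2] for u,v in cv2.convexHull(c)[:,0]])
def top_pts(f,c,r,z0,z1):
    P=cloud(f).reshape(-1,3); s=(np.hypot(P[:,0]-c[0],P[:,1]-c[1])<r)&(P[:,2]>z0)&(P[:,2]<z1); return P[s]
E
python3 - <<'E'
from meas import *
T=pickle.load(open("top0.pkl","rb"));S=pickle.load(open("scene0.pkl","rb"))
for f,uv in((T,(230,250)),(S,(300,220))):
    h=tray(f,uv); print("tray",cv2.minAreaRect(h.astype(np.float32)))
    b=top_pts(f,(560,180),110,68,90); print("blk",len(b),np.median(b[:,2]),cv2.minAreaRect(b[:,:2].astype(np.float32)))
    b=top_pts(f,(560,180),110,108,135); print("col",len(b),np.median(b[:,2]),cv2.minEnclosingCircle(b[:,:2].astype(np.float32)))
    b=top_pts(f,(510,-380),60,36,60); print("bar",len(b),np.median(b[:,2]),cv2.minAreaRect(b[:,:2].astype(np.float32)))
    b=top_pts(f,(510,-380),60,12,30); print("brim",len(b),np.median(b[:,2]),cv2.minEnclosingCircle(b[:,:2].astype(np.float32)))
E
```

```text
tray ((556.3316650390625, 103.54751586914062), (297.2793273925781, 275.1650695800781), 86.61415100097656)
blk 916 80.49682250176039 ((584.62890625, 153.638427734375), (110.60729217529297, 109.92118072509766), 70.00255584716797)
col 376 120.06814300318418 ((585.1134033203125, 154.1742706298828), 45.53007888793945)
bar 160 47.57056915726203 ((501.91424560546875, -378.6649169921875), (22.412076950073242, 61.43666458129883), 23.36147117614746)
brim 378 22.34226233990028 ((501.5960998535156, -379.5589599609375), 40.32249069213867)
tray ((561.1343994140625, 95.10839080810547), (306.80010986328125, 279.779296875), 86.50423431396484)
blk 732 78.8772398640622 ((587.4953002929688, 152.33596801757812), (111.64661407470703, 110.97149658203125), 69.46721649169922)
col 375 118.39061231449553 ((586.027099609375, 154.51316833496094), 47.04766082763672)
bar 271 46.921687498355354 ((503.25341796875, -379.9555358886719), (22.548784255981445, 62.925392150878906), 25.437963485717773)
brim 554 21.643750449881086 ((502.0681457519531, -379.10870361328125), 40.46879959106445)
```

Depth gives, from top and scene views:

| Item | Top view | Scene view |
|---|---|---|
| Brim height | 22 mm | 22 mm |
| Bar height | 48 mm | 47 mm |
| Block height | 80 mm | 79 mm |
| Collar height | 120 mm | 118 mm |

Positions agree within about 2 mm. I'll push with a finger's back: along the tray's +x first, then +y.

```bash
cat >> h.py <<'E'
YAW=np.radians(-3.4); TC=np.array([556.8,103.5])
def tr(x,y):
    c,s=np.cos(YAW),np.sin(YAW); return TC+np.array([c*x-s*y,s*x+c*y])
def totray(p):
    c,s=np.cos(YAW),np.sin(YAW); d=np.array(p[:2])-TC; return np.array([c*d[0]+s*d[1],-s*d[0]+c*d[1]])
def rotdown(a):  # a = world angle (deg) of tool y
    a=np.radians(a); y=np.array([np.cos(a),np.sin(a),0]); z=np.array([0,0,-1.]); return np.column_stack([np.cross(y,z),y,z])
def best(pos,angs):
    q0=get_obs()["qpos"]; r=[]
    for a in angs:
        q=solve_ik(pos,rotdown(a)); 
        if q is not None: r.append((np.abs(np.array(q)-q0).max(),a,np.round(q,1)))
    return sorted(r,key=lambda t:t[0])
E
python3 - <<'E'
from h import *
p=tr(-107,40); yw=-3.4
b=best([*p,230],[yw,yw+180]); print(b)
arm.reach([*p,230],rotdown(b[0][1])); o=get_obs(); print(o["time"],o["tool_pos"],o["contact_force"],o["qpos"].round(1))
arm.move_linear([*p,34],vel=150); o=get_obs(); print(o["time"],o["tool_pos"],o["contact_force"])
for n in("scene","top"):
    f=eyes.grab_frame(n); pickle.dump(f,open(n+"1.pkl","wb")); cv2.imwrite(f"pics/{n}1.png",f["img"])
a=cv2.imread("pics/scene1.png")[100:260,180:400]; b=cv2.imread("pics/top1.png")[150:310,140:360]
cv2.imwrite("pics/p1.png",cv2.resize(np.hstack([a,b]),(800,291)))
E
```

```text
[(np.float64(27.700744389027587), -3.4, array([-52.5,   2.4,  30.2, 116. ,  -1.4,  61.9, -25.1])), (np.float64(156.9350564143059), 176.6, array([-36.6,   2.7,  13.7, 115.4,  -0.7,  62. , 154.1]))]
1.9333 [452.28088707 151.76964166 230.10540442] [-0.19659205 -0.02834327  0.1658254 ] [-52.6   2.4  30.1 115.9  -1.4  61.9 -25.1]
3.3917 [453.18364681 150.11592975  34.75727118] [ 0.16464489 -0.32853173 -0.77476936]
```

View pics/p1.png

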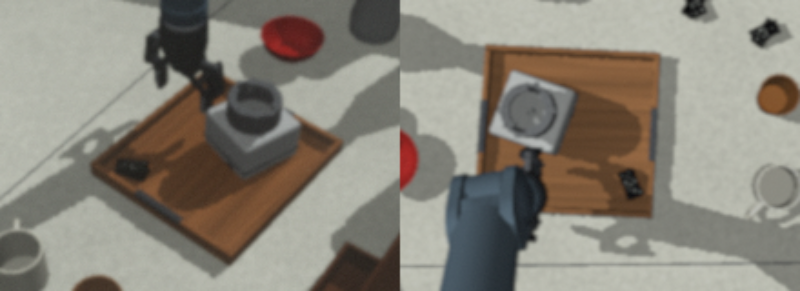

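The finger back stands just off the grinder's near face (top crop about (530,160)), and the other finger is clear outside the near rim. Now the first push.

```bash
python3 - <<'E'
from h import *
for i in range(6):
    r=arm.move_linear([*tr(-32,40),34],vel=60,max_force=14); o=get_obs(); print(o["time"],r,totray(o["tool_pos"]),o["tool_pos"][2],o["contact_force"].round(1))
    if totray(o["tool_pos"])[0]>-42: break
f=eyes.grab_frame("top"); g=eyes.grab_frame("scene"); pickle.dump((f,g),open("2.pkl","wb"))
cv2.imwrite("pics/p2.png",cv2.resize(np.hstack([g["img"][100:260,180:400],f["img"][150:310,140:360]]),(800,291)))
E
```

```text
4.4667 True [-49.20181694  37.19596168] 31.74925901647952 [-1.2  0.2 -0.7]
4.7083 True [-49.31029156  35.98443539] 30.53521993062977 [-1.3 -0.3 -0.2]
4.9333 True [-49.60429189  35.67991726] 30.64772588706898 [-2.6  0.1  5.8]
5.15 True [-50.03231739  35.50464987] 31.226000074734397 [-2.9  0.4  6.7]
5.3667 True [-50.60267702  35.40529562] 31.771632006523006 [-3.5 -0.9  8.4]
5.5833 True [-51.21119245  35.30462335] 32.2940642224183 [-3.1 -0.3  6.9]
```

View pics/p2.png

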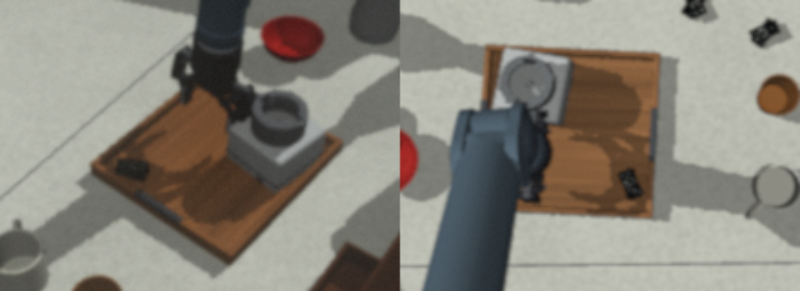

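The grinder now looks nearly square against the far rim, with the finger still on its near face. I'll measure its pose.

```bash
cat >> meas.py <<'E'
def grinder(f,c=(620,170)):
    b=top_pts(f,c,110,70,88); k=top_pts(f,c,100,110,135)
    (p,q,a)=cv2.minAreaRect(b[:,:2].astype(np.float32)); (cc,r)=cv2.minEnclosingCircle(k[:,:2].astype(np.float32))
    a=(a+45)%90-45
    return "blk tray",totray(p).round(1),np.round(q,1),"yaw-tray",round(a-np.degrees(YAW),1),"col",totray(cc).round(1),round(r,1),"z",round(float(np.median(k[:,2])),1)
E
python3 - <<'E'
from meas import *
for f in pickle.load(open("2.pkl","rb")): print(*grinder(f))
o=get_obs();print(o["time"],o["tool_pos"],o["contact_force"],o["moment"])
E
```

```text
blk tray [63.1 57.1] [111.6 121.7] yaw-tray -8.2 col [50.2 43.6] 64.7 z 120.0
blk tray [63.1 55.5] [111.3 123.5] yaw-tray -7.3 col [43.7 37.4] 73.2 z 118.7
5.6833 [507.75123893 141.75064595  32.25276316] [-2.03589998 -0.33436803  6.70180849] [-0.07570451  0.12030444 -0.0478342 ]
```

```bash
python3 - <<'E'
from meas import *
arm.move_linear([*tr(-65,33),36],vel=100)
arm.move_linear([*tr(-65,24),36],vel=100); o=get_obs(); print(o["contact_force"].round(1))
for i in range(3):
    r=arm.move_linear([*tr(-33,24),36],vel=40,max_force=18); o=get_obs(); print(o["time"],r,totray(o["tool_pos"]),o["tool_pos"][2],o["contact_force"].round(1))
    if totray(o["tool_pos"])[0]>-39: break
arm.move_linear([*tr(-70,24),36],vel=120)
f=eyes.grab_frame("top"); g=eyes.grab_frame("scene"); pickle.dump((f,g),open("3.pkl","wb"))
for q in(f,g): print(*grinder(q))
cv2.imwrite("pics/p3.png",cv2.resize(np.hstack([g["img"][100:260,180:400],f["img"][150:310,140:360]]),(800,291)))
E
```

```text
[ 0.4 -0.5  0.5]
6.9 True [-43.62030286  20.10103865] 34.5100609463728 [ 0.2  0.  -0.2]
7.1583 True [-43.95714511  20.02444258] 34.94986544434425 [-2.4  0.4  6.9]
7.4167 True [-44.56565008  19.96002067] 35.80009451503298 [-3.  -0.3  8.6]
blk tray [59.3 57.7] [111.3 139. ] yaw-tray -2.0 col [45.7 42.8] 72.8 z 120.4
blk tray [55.  55.1] [110.1 150.6] yaw-tray -0.8 col [46.5 38.6] 75.6 z 118.8
```

View pics/p3.png

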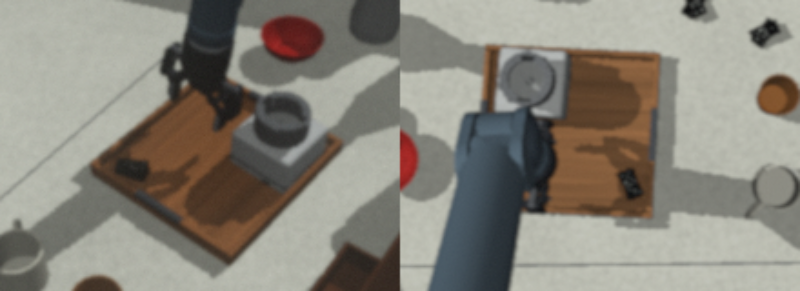

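The grinder is nearly square to the far rim. Next is the push to the left.

```bash
python3 - <<'E'
from meas import *
o=get_obs(); arm.move_linear([*o["tool_pos"][:2],190],vel=250)
p=tr(80,-75); b=best([*p,190],[86.6,-93.4]); print(b)
arm.reach([*p,190],rotdown(b[0][1])); arm.move_linear([*p,36],vel=200)
o=get_obs(); print(o["time"],o["tool_pos"],o["contact_force"].round(1))
for i in range(4):
    r=arm.move_linear([*tr(80,-23),36],vel=50,max_force=16); o=get_obs(); print(o["time"],r,totray(o["tool_pos"]),o["tool_pos"][2],o["contact_force"].round(1))
    if totray(o["tool_pos"])[1]>-29: break
arm.move_linear([*tr(80,-55),36],vel=120)
f=eyes.grab_frame("top"); g=eyes.grab_frame("scene"); pickle.dump((f,g),open("4.pkl","wb"))
for q in(f,g): print(*grinder(q,(640,190)))
cv2.imwrite("pics/p4.png",cv2.resize(np.hstack([g["img"][100:260,180:400],f["img"][150:310,140:360]]),(800,291)))
E
```

```text
[(np.float64(65.53377806516077), -93.4, array([-41.7,  28.6,  47.2,  98. , -23.1,  63.6, -80.9])), (np.float64(102.61866223658502), 86.6, array([-21. ,  22.9,  19. ,  97. ,  -8.3,  61.5,  87.2]))]
10.6167 [633.43972536  23.83119281  37.2961114 ] [0.3 1.1 0.1]
11.8083 False [ 81.57809949 -29.03577359] 37.268843862175316 [ 0.5 -8.   3.2]
12.0583 False [ 81.54120633 -29.02454395] 37.231839772397244 [ 0.5 -8.5  2.5]
12.3083 False [ 81.56797338 -29.02951416] 37.254847735686276 [-0.1 -7.4  3.3]
12.5583 False [ 81.57967728 -29.01514242] 37.27019632859767 [ 0.5 -8.2  2.4]
blk tray [75.3 97.5] [ 83.8 111.8] yaw-tray -2.3 col [74.4 83.3] 45.1 z 120.3
blk tray [101.4  63.8] [ 96.8 136.6] yaw-tray 18.1 col [74.5 64.1] 62.6 z 118.2
```

View pics/p4.png

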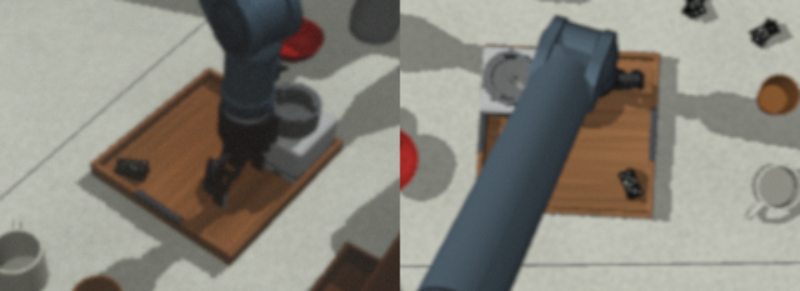

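The collar is at tray (74.4, 83.3), against an expected (75, 85). I'll press a bit harder both ways and then check with the arm clear.

```bash
python3 - <<'E'
from meas import *
r=arm.move_linear([*tr(78,-10),36],vel=50,max_force=17); o=get_obs(); print(o["time"],r,totray(o["tool_pos"]),o["contact_force"].round(1))
arm.move_linear([*tr(78,-60),36],vel=150)
o=get_obs(); arm.move_linear([*o["tool_pos"][:2],190],vel=250)
p=tr(-60,78); b=best([*p,190],[176.6,-3.4]); print(b)
arm.reach([*p,190],rotdown(b[0][1])); arm.move_linear([*p,36],vel=200)
o=get_obs(); print(o["time"],o["tool_pos"],o["contact_force"].round(1))
r=arm.move_linear([*tr(-15,78),36],vel=50,max_force=17); o=get_obs(); print(o["time"],r,totray(o["tool_pos"]),o["contact_force"].round(1))
r=arm.move_linear([*tr(-65,78),36],vel=150); o=get_obs()
arm.move_linear([*o["tool_pos"][:2],190],vel=250)
# go to above lid
p=[502.2,-379.3]; b=best([*p,190],[114,-66]); print(b)
arm.reach([*p,190],rotdown(b[0][1]))
f=eyes.grab_frame("top"); g=eyes.grab_frame("scene"); pickle.dump((f,g),open("5.pkl","wb"))
for q in(f,g): print(*grinder(q,(640,190)))
print(get_obs()["time"])
cv2.imwrite("pics/p5.png",cv2.resize(np.hstack([g["img"][100:260,180:400],f["img"][150:310,140:360]]),(800,291)))
E
```

```text
13.775 True [ 79.51534586 -28.48474943] [ 0.2 -3.8 -0.6]
[(np.float64(61.81056783561348), -3.4, array([-51.6,  12.9,  30.5, 111. ,  -7.7,  58. , -21.1])), (np.float64(211.00089717805707), 176.6, array([ 33. ,  28.6, -70.7, 107.4,  29.7,  65.6, 128.1]))]
16.825 [502.87839425 184.8219006   36.85947236] [ 1.1 -0.5  0.7]
17.45 True [-39.8068189   77.42122609] [-4.2  0.8  0.4]
[(np.float64(40.50381754553932), -66, array([-15.7,  41.6,  71. ,  99. , -41.7,  70.8,  -0. ])), (np.float64(182.04763218439894), 114, array([  3.8,  25.5,  37.9,  98.2, -17.4,  62.3, 161.2]))]
blk tray [74.3 82.5] [110.6 110.3] yaw-tray -0.1 col [73.7 81.7] 44.9 z 120.2
blk tray [75.8 81.4] [111.6 111.9] yaw-tray -0.8 col [75.9 82.1] 45.6 z 118.5
20.675
```

View pics/p5.png

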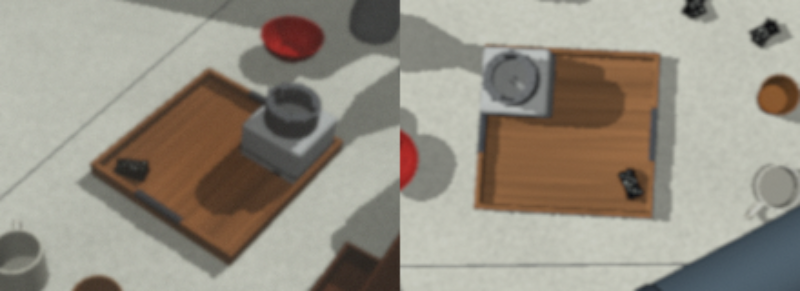

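The grinder sits square in the corner (yaw −0.1° and −0.8° by the two views). I'll check the gaps against the rim edges directly.

```bash
python3 - <<'E'
from meas import *
f,g=pickle.load(open("5.pkl","rb"))
for nm,q in(("top",f),("scene",g)):
    hsv=cv2.cvtColor(q["img"],cv2.COLOR_BGR2HSV); m=((hsv[...,0]<22)&(hsv[...,1]>80))
    # sample lines in the tray frame at z=26 crossing left rim (tray x=-110..-50,-..) and far rim (tray y -120..0)
    def edge(fun,s0,s1):
        out=[]
        ss=np.arange(s0,s1,.25)
        vals=[]
        for s in ss:
            u,v=proj(q,[*fun(s),26]); vals.append(float(cv2.remap(hsv[...,1],np.float32([[u]]),np.float32([[v]]),cv2.INTER_LINEAR)[0,0]))
        vals=np.array(vals); d=np.gradient(cv2.GaussianBlur(vals[:,None],(1,9),0)[:,0]); k=np.argmin(d); return ss[k]
    L=[edge(lambda s:tr(x,s),135,165) for x in(-115,-105,-95,-85,-75,0,5,10)]
    F=[edge(lambda s:tr(s,y),125,155) for y in np.arange(-120,10,20)]
    N=[edge(lambda s:tr(-s,y),125,155) for y in np.arange(-60,130,25)]
    R=[edge(lambda s:tr(x,-s),135,165) for x in (-115,-60,-50,50,70,90,110)]
    for n,e in zip("LFNR",(L,F,N,R)): print(nm,n,np.round(e,1))
# block sides
    P=top_pts(q,(640,190),110,74,86); t=np.array([totray(p) for p in P]); 
    print("blk x",np.percentile(t[:,0],[.5,99.5]).round(1),"y",np.percentile(t[:,1],[.5,99.5]).round(1))
E
```

```text
top L [146.2 147.2 147.5 148.2 147.  136.2 136.8 137.5]
top F [137.8 137.5 137.  137.8 137.2 137.  137.8]
top N [137.8 138.8 137.  139.  140.  138.5 139.  137.8]
top R [149.5 150.2 149.  150.5 148.8 148.8 149.8]
blk x [ 19.6 128.4] y [ 27.7 136.6]
scene L [145.8 145.8 146.2 145.5 146.5 149.8 161.8 140.8]
scene F [145.  145.8 144.8 146.2 145.  145.  147.8]
scene N [136.2 136.2 136.5 135.2 137.  135.5 136.2 136.8]
scene R [160.8 161.5 162.5 162.8 163.  162.2 161.8]
blk x [ 22.7 129.8] y [ 27.3 135. ]
```

Top view gives inner left rim 137.2 against block edge 136.6, and inner far rim 127.5 against block edge 128.4. The grinder is flush within 1 mm. Next is the lid.

```bash
python3 - <<'E'
from meas import *
P=lambda f,c:top_pts(f,c,55,60,100)
f=eyes.grab_frame("top")
p=[502.2,-379.3]; b=best([*p,150],[24.4,-155.6]); print(b)
a=24.4
print(tr(74.9,81.9), [solve_ik([*tr(74.9,81.9),z],rotdown(y)) for z in(240,125) for y in(86.3,51.3)])
arm.reach([*p,120],rotdown(a)); hand.move_gripper(50)
r=arm.move_linear([*p,25],vel=80,max_force=10); o=get_obs(); print(o["time"],r,o["tool_pos"],o["contact_force"].round(1),o["qpos"].round(1))
hand.move_gripper(15); o=get_obs(); print(o["time"],o["opening"],o["tool_pos"],o["contact_force"].round(1))
arm.move_linear([*p,90],vel=80); arm.wait(.1)
o=get_obs(); print(o["time"],o["opening"],o["contact_force"].round(2),o["moment"].round(2))
g=eyes.grab_frame("scene");f=eyes.grab_frame("top")
cv2.imwrite("pics/p6.png",cv2.resize(np.hstack([g["img"][220:340,100:265],f["img"][170:290,320:485]]),(800,291)))
E
```

```text
[(np.float64(77.79341203768799), -155.6, array([-18.3,  59. ,  83.5, 100.8, -60.2,  78.9, -77.8])), (np.float64(79.45799506086875), 24.4, array([ -3.6,  32.1,  49. , 100.3, -27.5,  60.3,  79.4]))]
[636.42535511 180.81379453] [array([-53.82504762,  28.98436469,  47.29795036,  90.94308759,
       -22.27807821,  69.94131524,  83.94108423]), array([-57.27285367,  31.10020185,  52.97989187,  91.09028212,
       -25.87730149,  70.89861849,  51.67692646]), array([-47.61203015,  33.99203278,  38.16248837,  96.10863322,
       -23.95247439,  58.31057062,  84.91071294]), array([-52.8545525 ,  36.80718159,  46.14826899,  96.35006199,
       -29.95018327,  59.92865355,  54.35790409])]
23.7667 False [ 502.6493949  -379.76795305   25.68723404] [-0.4  0.  -0.4] [  1.8  41.1  41.6 103.3 -35.1  49.2  84.6]
24.1333 20.98939791194391 [ 502.80949063 -379.79066021   25.74007811] [ 0.9 -0.4  3.1]
25.2 20.83575161303618 [ 0.35 -0.06 -2.11] [ 0.   -0.02 -0.01]
```

View pics/p6.png

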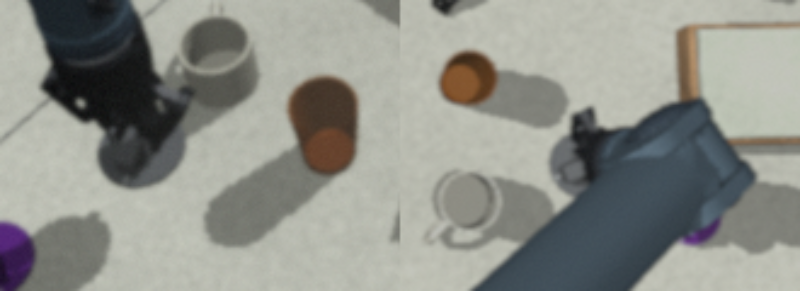

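The lid is held: opening 20.8 mm, load about 2 N. I'll carry it over the mouth and compare the brim with the collar.

```bash
python3 - <<'E'
from meas import *
o=get_obs(); arm.move_linear([*o["tool_pos"][:2],180],vel=200)
p=tr(74.9,81.9); arm.reach([*p,180],rotdown(86.3)); arm.wait(.2)
o=get_obs(); print(o["time"],o["opening"],o["tool_pos"],o["qpos"].round(1),o["contact_force"].round(2))
g=eyes.grab_frame("scene");f=eyes.grab_frame("top"); pickle.dump((f,g),open("7.pkl","wb"))
for q in(f,g):
    b=top_pts(q,p,50,168,185); print("brim z",len(b),np.median(b[:,2]))
    A=np.c_[b[:,:2]-p,np.ones(len(b))]; c=np.linalg.lstsq(A,b[:,2],rcond=None)[0]; print("slope deg",np.degrees(c[:2]).round(1))
    b2=top_pts(q,p,60,140,182); print(totray(cv2.minEnclosingCircle(b2[:,:2].astype(np.float32))[0]),cv2.minEnclosingCircle(b2[:,:2].astype(np.float32)))
cv2.imwrite("pics/p7.png",np.hstack([cv2.resize(g["img"][100:200,270:370],(400,400),interpolation=cv2.INTER_CUBIC),cv2.resize(f["img"][150:250,160:260],(400,400),interpolation=cv2.INTER_CUBIC)]))
E
```

```text
28.1667 21.017187588367406 [636.74570114 179.31864918 180.15977955] [-51.2  31.6  43.6  94.1 -23.7  63.9  84.9] [-0.04  0.32 -0.24]
brim z 182 176.50058739257997
slope deg [ 0.  -0.4]
[74.21925719 80.11096716] ((635.6397094726562, 179.0682830810547), 39.77543640136719)
brim z 286 175.53428394891813
slope deg [-0.4  1.5]
[76.31990799 80.33379597] ((637.7498779296875, 179.1661376953125), 41.481441497802734)
```

View pics/p7.png

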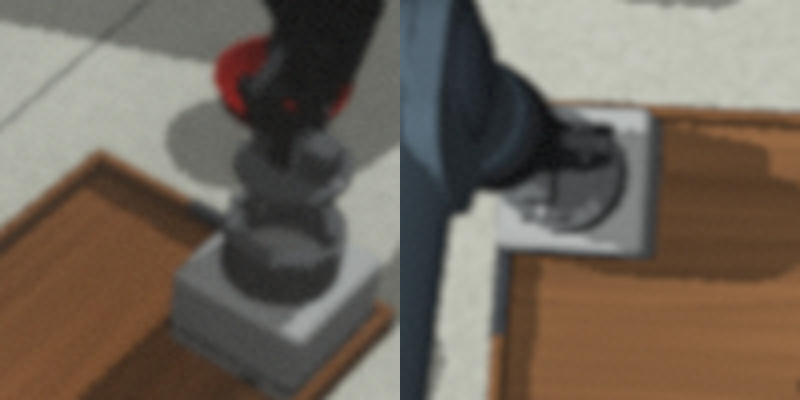

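The brim centre is about (+0.5, −1.7) mm off the collar centre in the tray frame. I'll correct that and lower under force watch.

```bash
python3 - <<'E'
from meas import *
def st(t,r=None):
    o=get_obs(); y=o["eef_rot"][:,1]; print(t,r,round(o["time"],2),totray(o["tool_pos"]).round(2),o["tool_pos"][2].round(2),"yaw",np.degrees(np.arctan2(y[1],y[0])).round(2),"F",o["contact_force"].round(1),"M",o["moment"].round(3))
st("before")
x,y=74.4,83.6
arm.move_linear([*tr(x,y),150],vel=80); arm.wait(.15); st("150")
r=arm.move_linear([*tr(x,y),126],vel=25,max_force=8); st("down",r)
arm.wait(.1); st("rest")
E
```

```text
before None 28.27 [75.11 81.16] 180.07 yaw 86.23 F [-0.1  0.4 -1.1] M [-0.025  0.006  0.031]
150 None 28.94 [74.87 83.58] 150.5 yaw 86.3 F [ 0.3  0.2 -1.2] M [-0.004  0.015 -0.003]
down True 29.78 [74.28 83.66] 127.76 yaw 86.31 F [-1.1  0.3  3.7] M [ 0.04  -0.014  0.026]
rest None 29.88 [74.28 83.63] 127.74 yaw 86.3 F [-0.3 -0.5  6. ] M [0.028 0.006 0.059]
```

The lid dropped fully home: TCP z is 127.7, which puts the lid underside at 102 (94 above the grinder's underside). Now I turn it clockwise in small steps.

```bash
python3 - <<'E'
from meas import *
def st(t,r=None):
    o=get_obs(); y=o["eef_rot"][:,1]; print(t,r,round(o["time"],2),totray(o["tool_pos"]).round(2),o["tool_pos"][2].round(2),"yaw",np.degrees(np.arctan2(y[1],y[0])).round(2),"op",round(o["opening"],2),"F",o["contact_force"].round(1),"M",o["moment"].round(3))
st("s")
for a in(78.3,70.3,62.3,54.3):
    arm.move_linear([*tr(74.3,83.6),127.3],vel=20,rot=rotdown(a)); st(a)
arm.wait(.1); st("w")
g=eyes.grab_frame("scene");f=eyes.grab_frame("top"); pickle.dump((f,g),open("8.pkl","wb"))
cv2.imwrite("pics/p8.png",np.hstack([cv2.resize(g["img"][100:200,270:370],(400,400),interpolation=cv2.INTER_CUBIC),cv2.resize(f["img"][150:250,160:260],(400,400),interpolation=cv2.INTER_CUBIC)]))
E
```

```text
s None 29.88 [74.28 83.63] 127.74 yaw 86.3 op 20.83 F [-0.3 -0.5  6. ] M [0.028 0.006 0.059]
78.3 None 30.18 [74.61 83.28] 127.76 yaw 78.42 op 21.08 F [-0.3 -0.3  3.8] M [-0.059  0.172 -0.047]
70.3 None 30.47 [74.6  83.27] 127.76 yaw 70.4 op 20.9 F [-0.6 -1.2  4.7] M [-0.119  0.165  0.018]
62.3 None 30.76 [74.6  83.29] 127.75 yaw 62.39 op 20.52 F [-0.4 -0.2  5.3] M [-0.098  0.125 -0.036]
54.3 None 31.05 [74.61 83.26] 127.74 yaw 54.39 op 20.69 F [-1.5 -0.9  4.4] M [-0.145  0.223 -0.034]
w None 31.15 [74.63 83.31] 127.77 yaw 54.4 op 20.51 F [-0.8 -0.9  5. ] M [-0.205  0.206 -0.021]
```

View pics/p8.png

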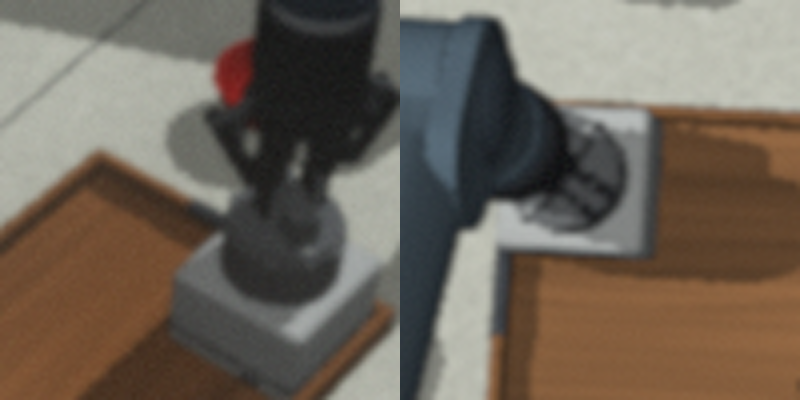

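```bash
python3 - <<'E'
from meas import *
def st(t,r=None):
    o=get_obs(); y=o["eef_rot"][:,1]; print(t,r,round(o["time"],2),totray(o["tool_pos"]).round(2),o["tool_pos"][2].round(2),"yaw",np.degrees(np.arctan2(y[1],y[0])).round(2),"op",round(o["opening"],2),"F",o["contact_force"].round(1),"M",o["moment"].round(3))
arm.move_linear([*tr(74.3,83.6),127.3],vel=20,rot=rotdown(51.2)); st("fin")
M=[];F=[]
for i in range(10): arm.wait(.05); o=get_obs(); M.append(o["moment"]);F.append(o["contact_force"])
print(np.mean(M,0).round(3),np.std(M,0).round(3),np.mean(F,0).round(2))
g=eyes.grab_frame("scene");f=eyes.grab_frame("top"); pickle.dump((f,g),open("9.pkl","wb"))
for q in (f,g): print(*grinder(q,(640,190)))
cv2.imwrite("pics/p9.png",np.hstack([cv2.convertScaleAbs(cv2.resize(g["img"][120:180,290:350],(400,400),interpolation=cv2.INTER_CUBIC),alpha=1.8),cv2.convertScaleAbs(cv2.resize(f["img"][165:225,180:240],(400,400),interpolation=cv2.INTER_CUBIC),alpha=1.8)]))
E
```

```text
fin None 31.5 [74.6  83.29] 127.74 yaw 51.29 op 20.71 F [-0.1 -0.9  5.4] M [-0.096  0.153 -0.045]
[-0.13   0.194 -0.006] [0.019 0.014 0.029] [-0.7  -0.68  4.95]
blk tray [74.2 82.2] [109.8 110.1] yaw-tray -0.5 col [73.6 81.8] 45.0 z 123.3
blk tray [76.  82.6] [113.2 110.1] yaw-tray -0.7 col [74.4 80.5] 46.4 z 122.2
```

View pics/p9.png

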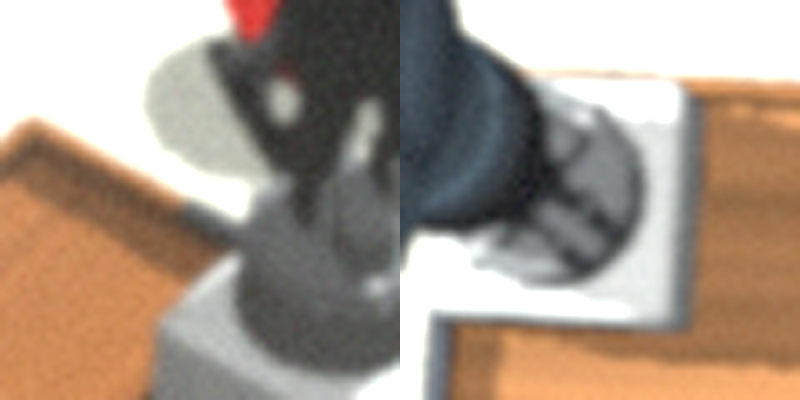

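The brim top is at about 123 (home is 124) and the grinder is still in its corner. I'll check that the bar really turned with the gripper by marking the expected bar corners and rib in the picture.

```bash
python3 - <<'E'
from meas import *
f,g=pickle.load(open("9.pkl","rb"))
c=tr(74.5,82.5); out=[]
for q,(u0,v0) in((g,(285,115)),(f,(177,165))):
    s=400/70; im=cv2.convertScaleAbs(cv2.resize(q["img"][v0:v0+70,u0:u0+70],(400,400),interpolation=cv2.INTER_CUBIC),alpha=1.8)
    def P(p): 
        x=(proj(q,p)-[u0,v0]+.5)*s-.5; return tuple(int(i) for i in x)
    def bx(a,dx,dy,z):
        a=np.radians(a); return np.array([P([c[0]+np.cos(a)*x-np.sin(a)*y,c[1]+np.sin(a)*x+np.cos(a)*y,z]) for x,y in((dx,dy),(-dx,dy),(-dx,-dy),(dx,-dy))])
    cv2.polylines(im,[bx(-38.7,31,11,150)],True,(0,255,0),1)
    for k in(0,180):
        a=np.radians(-3.5-35+k); cv2.circle(im,P([c[0]+44*np.cos(a),c[1]+44*np.sin(a),120]),4,(0,0,255),1)
    out.append(im)
cv2.imwrite("pics/p10.png",np.hstack(out))
E
```

```text
(no output)
```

View pics/p10.png

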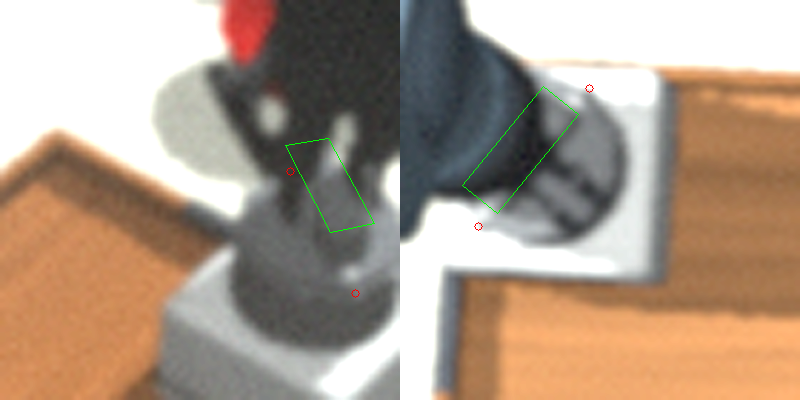

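The bar's visible near end in the scene view (about (345,235)) sits right below the predicted end (350,228). In the top view the flat edge lines up with the predicted bar, pointing at both pulse ribs. Last check is brim tilt and that the other objects haven't moved.

```bash
python3 - <<'E'
from meas import *
f,g=pickle.load(open("9.pkl","rb")); c=tr(74.5,82.5)
for q in(f,g):
    b=top_pts(q,c,36,116,131); 
    A=np.c_[b[:,:2]-c,np.ones(len(b))]; s=np.linalg.lstsq(A,b[:,2],rcond=None)[0]; print(len(b),"slope deg",np.degrees(s[:2]).round(1),"z",s[2].round(1))
T=pickle.load(open("top0.pkl","rb"));S=pickle.load(open("scene0.pkl","rb"))
for a,b in((T,f),(S,g)):
    d=cv2.absdiff(a["img"],b["img"]).max(2)
    for n,p in(("cup",(459,-272,33)),("glass",(600,-272,44)),("bowl",(500,390,20)),("a",(460,-10,28)),("b",(735,-115,20)),("c",(690,-235,20))):
        u,v=proj(a,p).astype(int); print(n,(u,v),d[max(v-14,0):v+14,u-14:u+14].mean().round(1),end="; ")
    print()
o=get_obs();print(o["time"],o["opening"],o["moment"].round(3))
cv2.imwrite("pics/end.png",f["img"])
E
```

```text
107 slope deg [ 0.4 -0.6] z 124.3
182 slope deg [ 0.4 -1.4] z 123.2
cup (np.int64(355), np.int64(252)) 16.5; glass (np.int64(355), np.int64(205)) 10.6; bowl (np.int64(139), np.int64(240)) 77.5; a (np.int64(268), np.int64(252)) 8.9; b (np.int64(302), np.int64(163)) 12.8; c (np.int64(341), np.int64(177)) 12.4; 
cup (np.int64(182), np.int64(251)) 6.1; glass (np.int64(224), np.int64(278)) 15.7; bowl (np.int64(334), np.int64(125)) 43.9; a (np.int64(248), np.int64(190)) 4.1; b (np.int64(308), np.int64(267)) 5.9; c (np.int64(264), np.int64(292)) 5.6; 
32.1 20.755918860345762 [-0.116  0.191 -0.041]
```

View pics/end.png

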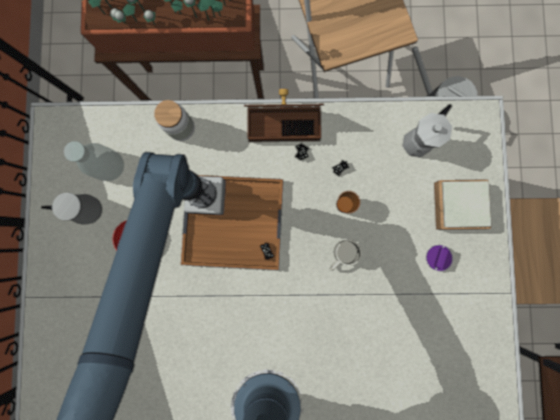

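Cup (347,253), glass (347,202) and dominoes (267,250), (301,152), (341,168) stand where they were. Mz reads near 0 where I'd expect about +0.09 from the spring. I'll unload the brim by 1 mm (3 mm play available), average the moment, and lower again.

```bash
python3 - <<'E'
from meas import *
def av(t):
    M=[];F=[]
    for i in range(16): arm.wait(.03); o=get_obs(); M.append(o["moment"]);F.append(o["contact_force"])
    o=get_obs(); y=o["eef_rot"][:,1]; print(t,round(o["time"],2),totray(o["tool_pos"]).round(2),o["tool_pos"][2].round(2),np.degrees(np.arctan2(y[1],y[0])).round(2),np.mean(M,0).round(3),np.mean(F,0).round(2))
R=rotdown(51.2)
av("pressed")
arm.move_linear([*tr(74.3,83.6),128.5],vel=10); av("up1.2")
arm.move_linear([*tr(74.3,83.0),128.5],vel=10); av("up, y-0.6")
arm.move_linear([*tr(74.3,83.0),127.5],vel=10,rot=R); av("down")
E
```

```text
pressed 32.63 [74.61 83.29] 127.78 51.29 [-0.126  0.194  0.007] [-0.78 -0.65  5.11]
up1.2 33.43 [74.07 83.53] 128.24 51.2 [-0.192 -0.346  0.091] [ 1.43 -0.89 -1.06]
up, y-0.6 34.22 [74.1  83.34] 128.4 51.21 [ 0.115 -0.271  0.099] [ 1.23  0.46 -2.32]
down 35.0 [74.28 83.32] 127.79 51.21 [0.262 0.111 0.083] [-0.73  1.34  1.31]
```

With the brim unloaded, Mz is +0.09 N·m, which is the spring's 0.04 + 0.1·0.5 at ring 0.5. The lid is lowered again with about 1 N on the brim. Handing in.

```bash
python3 - <<'E'
from meas import *
from rig import job_done
g=eyes.grab_frame("top"); print(*grinder(g,(640,190)))
print(get_obs()["time"],get_obs()["opening"]); job_done()
E
```

```text
blk tray [74.3 82.2] [110.4 110.3] yaw-tray -0.2 col [73.5 81.6] 44.9 z 123.7
35.05 20.94082510143617
the job is handed in; nothing more can be done
```

I pushed the grinder into the far left corner, dropped the lid home and turned it 35° clockwise to the pulse rib. I handed in at about 35 s, still gripping the lid and holding it against the spring.

**Last checks:**
- **Grinder:** flush within about 1 mm of both rims, measured before the lid went in. Its yaw to the tray was −0.2° at the end.
- **Lid:** seated, with the brim top at about 124 mm and the TCP at the expected home height of 127.8 mm. I saw no sign of slip: the grip opening stayed near 21 mm and the bar pointed at the ribs in the pictures.
- **Ring:** the moment with the brim unloaded was +0.09 N·m, which matches the spring at 0.5. I saw no sign of the click.
- **Other things:** the cup, glass and dominoes stood unmoved in the pictures. The bowl was partly hidden behind the arm at the end, so I could not fully check it.

**Readings that disagreed:**
- The moment read about 0 while the lid was pressed down with 5 N. I put that down to brim friction; it was right once the brim was unloaded.
- My tray centre was about 2–3 mm off in y, so I judged flushness from the rim edges.

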